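# Free the stuck stopper of a glaze jar

## Task

Swing the steel keeper arm well aside (about a right angle) from over the square amber jar in its wooden holder, then work the tightly stuck stopper out of the jar's neck while the jar stays down in its holder, and stand the stopper upright on its plug on the flat middle of the terracotta-coloured saucer. A straight pull only lifts the jar: twist the stopper back and forth while pulling lightly. Leave the jar seated, the keeper aside, and the drink can and the tumbler where they are.

Things in the scene. Friction and masses are not known exactly. Their poses are not given: they have to be found in the camera images.
- holder: The jar's holder, screwed down: plywood foot 170 x 100 x 8 mm with a square wooden fence (74 mm inside, top 22 mm over the table) round the jar. Origin on the table under the jar's axis; x points from the jar to the steel post, z up. The post (12 mm thick) stands at x = +85 mm; its top, with the keeper's 22 mm collar, is 164 mm over the table.
- keeper (a joint): Swing angle of the keeper about the post, rad: 0 = the arm lies across the stopper (along the holder's -x), 1.9 = fully aside. Grows anticlockwise seen from above: the free end first moves to the holder's -y. It stays where it is left (0.06 N m of friction). Starts at 0 to 0.25; must end beyond 1.0.
- keeper_tip (a point): Near the free end of the keeper, a level steel bar 14 mm wide and 14 mm tall (146 to 160 mm over the table) reaching 147 mm from the post's axis, so 62 mm past the jar's axis at angle 0. Point: on its centreline, 140 mm from the post's axis. The bar passes 8 mm over the stopper's top.
- jar_rim (a point): Centre of the mouth of the square amber glass jar (72 x 72 mm, 92 mm tall with its round neck, 48 mm wide outside), at the rim, 100 mm over the table as it stands. z up along the jar's axis; x, y along its sides. Loose in the holder with 1 mm of play all round (the fence keeps it from turning); 0.6 to 0.8 kg. It must not rise 10 mm.
- stopper_grip (a point): In the stopper's grip, on its axis, 36 mm above its foot and 14 mm below its top; seated, 24 mm above the jar's rim. z up. The stopper: cork plug 30 mm wide, 12 mm long; wooden flange 44 mm wide, 6 mm thick; on it a flat upright wooden grip 44 mm long (along x), 14 mm thick (along y), 32 mm tall. 0.06 kg. Starts turned up to 0.6 rad from the jar's sides.
- saucer_in (a point): Centre of the flat inner floor, 84 mm wide, of the unglazed terracotta-coloured saucer (150 mm across, 16 mm tall, low rim); the floor is 5 mm over the table, z up. The stopper's foot must stand flat on this floor, its axis within 25 mm of the centre. Loose, 0.35 kg.
- can_mid (a point): Bystander: beige drink can, 58 mm in diameter and 112 mm tall; point on its axis half-way up.
- tumbler_mid (a point): Bystander: clear glass tumbler, 60 mm in diameter and 75 mm tall; point on its axis half-way up.
- stopper_foot (a point): Centre of the underside of the stopper's plug; seated, 12 mm below the jar's rim. The cork grips with 12 to 20 N (0.2 to 0.3 N m in twist), more than the jar weighs, until it has risen 12 mm. While it is turned to and fro, at about 1 rad/s, it slides up at 2 to 3 mm/s with little pull and the jar stays down. It can turn any way in the neck.

How it is judged:
By the outcome, as a careful person would: the job done as asked, in the order asked, and still so for the second after the job is handed in, with the robot touching nothing.
It also fails if it takes over 72 s, if anything falls off the work surface, if the arm or the gripper's body presses on something with over 40 N, if the wrist force passes 120 N, or if a joint passes its speed limit or range.

## Robot

A 7-joint arm with a two-finger parallel gripper is mounted at the origin on the work surface. World frame = base frame: x ahead of the robot, y to its left, z up, the work surface at z = 0. Lengths are in m, angles in degrees, forces in N, time in s.
With the tool pointing down it reaches from about 0.425 to 0.95 m from the base axis. Payload 4.7 kg.
Tool frame: the origin (TCP) lies at the very end of the fingers, on their centre line; the grasp point (between the pads) lies 19 mm behind it; z points along the fingers, y is the line along which they close (so a half turn about z gives the same grasp; the last joint's range is limited). The gripper opens to 85 mm and grips with 20 to 120 N. Pads are 22 mm wide; open, the fingers measure 114 mm over their backs; the gripper's body (76 mm by 85 mm) begins 54 mm behind the grasp point. The pads swing forward as they close: fully open they stand 13 mm farther back than shut.
Start: joints at [-68.004, 26.849, -2.785, 87.806, 1.381, 65.374, -4.715], TCP at [0.271, 0.618, 0.231] pointing down, gripper open.
Joint ranges: [-148.3, 148.3], [-19.14, 114.17], [-79.39, 73.82], [5.75, 140.21], [-59.74, 239.74], [12.07, 113.84], [-152.46, 152.46]. Speed limits (degrees/s): [147.25, 147.25, 180, 180, 180, 180, 180].

## Interface

Orientations are given as [roll, pitch, yaw] about the fixed x, y, z axes, in that order (R = Rz(yaw) Ry(pitch) Rx(roll)).
In Python, from rig import arm gives the robot as it stands. The module is installed in compiled form; this text tells all that it offers.
- The arm moves only by the tool jog_arm, never from a script. Its argument "series" is a list of rows, each a list of 7 numbers: the shift along the tool's x, y, z in m, then the turn, a rotation vector about the tool's x, y, z in rad, then the closure, from -1 (fully open) to 1 (shut). A call has 1 to 20 rows; each row is the pose to reach, as a shift and turn from the pose commanded when the call began, along the tool's axes at that moment; what a row does not reach only later rows make up. A row lasts 1/12 s, in which the tool goes at most 41.7 mm and 7.16 degrees, less where a joint would pass 70% of its speed; a pose out of reach is approached as far as the arm can. A call with a gripper value outside its range is refused whole. The fingers move at their own pace and stop on an object; "grip_force" is the grip in N (left out, the last holds). Time passes only in rows, so rows that repeat a pose let the fingers close. It gives the time, the measured TCP pose, the force, the opening and the grip force at its end, in the units of the state.
- arm.observe(): the state, without advancing time (a new reading comes with each control period).
- arm.capture(name): name is "scene" or "top" or "wrist"; returns a dict with "img" (384x512x3 uint8, blue, green, red), "z_map" (384x512 float32, m along the optical axis (not along the pixel's ray), 0 where there is no reading), "intrinsics" (3x3 intrinsics, pixels), "world_to_cam" (4x4, takes a point from world to camera coordinates). Camera axes: x right, y up, looking along -z (the intrinsics and any distortion apply to the point x, -y, -z); pixel columns grow to the right and rows downward; lengths in m; the calibration is good to about 2 mm. A picture is of the moment at which its call begins.
- arm.finish_job(): hands the job in; it is judged then, once.
Trained networks look in the newest picture that a camera, given by its name, has taken for a name from the list of things; names that differ only in an ending like _2 or _b are one class to them, and where a whole thing is asked for, a point or a joint stands for the part that bears it (a point fixed in the world has none). Each returns a list of dicts, best first, with "confidence" (0 to 1); they miss things now and then, are a little off and sometimes report something else, mostly with a low value. They report only what shows in the picture. A call takes as long as a camera call.
- arm.recognise(camera, label): "bbox" ([left, top, width, height] in pixels, round what is visible of it).
The state is a dict: "clock": time; "q": joint angles; "qvel": joint speeds; "joint_torque": joint torques, N m; "position": TCP position; "orientation": TCP orientation; "wrist_force": force on the tool from outside, world axes, zero at the start; "ft_torque": the same for the moment, N m; "opening": finger opening in m; "grasp_force": force on a finger pad.
Only numpy, scipy, OpenCV 4.12 (cv2) and the standard library are available. Lean on these libraries where they do the work, as an engineer would, in place of code of your own. Each camera call takes 0.05 s, during which the arm holds its last target. There are 200 camera calls.

## Working session

There is one attempt and no reset: what is moved stays moved. The work goes in short steps, Python scripts to look and compute and a tool call to move; the robot and the scene stay as the last step left them, time stands still between calls to the robot, and variables do not carry over. Pictures are saved under pics/ and viewed, at most 10 in all, crops included, and the job is handed in when it is done.

Besides the shell and the picture viewer there is one more tool, called after "Emit:" as name([rows], argument=value, ...), one row to a line, values as JSON. jog_arm: Moves the arm, as the interface text tells. Its arguments: {"type":"object","properties":{"series":{"type":"array"},"grip_force":{"type":"number"}},"required":["series"]}

```bash
mkdir -p pics; cat > h.py <<'E'
import numpy as np, cv2
from rig import arm
def back(c,u,v,z=None):
    K=c["intrinsics"];T=np.linalg.inv(c["world_to_cam"])
    d=c["z_map"][int(v),int(u)] if z is None else z
    p=np.array([(u-K[0,2])/K[0,0]*d,-(v-K[1,2])/K[1,1]*d,-d,1]);return (T@p)[:3]
def cloud(c):
    K=c["intrinsics"];T=np.linalg.inv(c["world_to_cam"]);d=c["z_map"]
    v,u=np.mgrid[:384,:512]
    P=np.stack([(u-K[0,2])/K[0,0]*d,-(v-K[1,2])/K[1,1]*d,-d,np.ones_like(d)],-1)
    W=(P@T.T)[...,:3]; W[d<=0]=np.nan; return W
E
python3 - <<'E'
from h import *
s=arm.observe();print({k:np.round(s[k],3) for k in("clock","position","orientation","opening","wrist_force")})
ims=[]
for n in("top","scene"):
    c=arm.capture(n);ims.append(c["img"]);np.savez("c_"+n,**c)
    W=cloud(c)
    print(n,np.round(np.linalg.inv(c["world_to_cam"])[:3,3],3))
    for l in("holder","keeper","keeper_tip","jar_rim","stopper_grip","saucer_in","can_mid","tumbler_mid"):
        for r in arm.recognise(n,l)[:1]:
            x,y,w,h=r["bbox"];u,v=x+w/2,y+h/2
            print(l,np.round(r["bbox"]),round(r["confidence"],2),np.round(W[int(v),int(u)],3))
cv2.imwrite("pics/a.png",ims[0]);cv2.imwrite("pics/b.png",ims[1])
E
```

```text
{'clock': np.float64(0.0), 'position': array([0.271, 0.618, 0.23 ]), 'orientation': array([-1.79883e+02,  2.00000e-03,  1.56350e+02]), 'opening': np.float64(0.085), 'wrist_force': array([-1.072, -0.072, -0.576])}
top [ 0.502 -0.006  0.885]
holder [ 88. 174.  62. 105.] 0.67 [0.489 0.218 0.076]
keeper [ 88. 178.  19.  99.] 0.97 [0.488 0.23  0.16 ]
keeper_tip [238. 128.  28.  38.] 0.72 [ 0.635 -0.022  0.112]
jar_rim [ 87. 215.  48.  44.] 0.62 [0.471 0.225 0.107]
stopper_grip [ 82. 226.  31.  23.] 0.61 [0.471 0.231 0.16 ]
saucer_in [296. 184.  72.  72.] 0.76 [ 0.51  -0.187  0.007]
tumbler_mid [222. 225.  33.  35.] 0.94 [ 0.458 -0.001  0.006]
scene [1.131 0.421 0.648]
holder [316. 180.  94. 135.] 0.95 [0.506 0.226 0.061]
keeper [354. 177.  49.  56.] 0.9 [0.506 0.237 0.162]
keeper_tip [356. 178.  47.  54.] 0.83 [0.505 0.239 0.16 ]
jar_rim [362. 224.  45.  50.] 0.81 [0.504 0.261 0.076]
stopper_grip [374. 206.  22.  27.] 0.65 [0.482 0.245 0.118]
saucer_in [152. 174.  70.  36.] 0.67 [ 0.502 -0.192  0.006]
can_mid [186. 205.  38.  63.] 0.81 [ 0.663 -0.003  0.086]
tumbler_mid [254. 178.  26.  45.] 0.91 [0.487 0.013 0.06 ]
```

View pics/a.png

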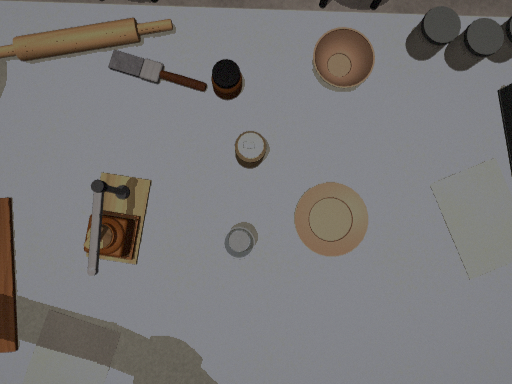

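View pics/b.png

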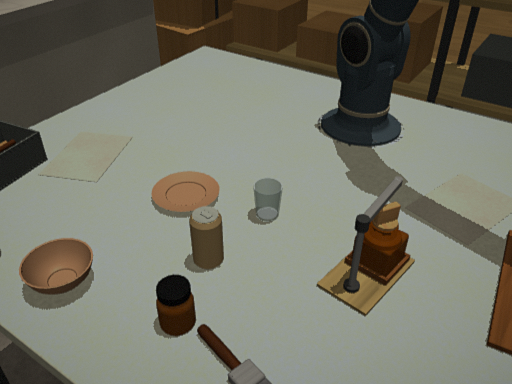

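The top view (up = +x, left = +y) shows the post top at about (98,187), with the keeper running to (93,270) over the stopper at about (103,236). The saucer is at (331,218), the tumbler at (239,241) and the can at (250,147). The scene view agrees.

```bash
python3 - <<'E'
from h import *
A=[];
for n in("top","scene"):
    c=dict(np.load(f"c_{n}.npz"));W=cloud(c).reshape(-1,3);I=c["img"].reshape(-1,3)
    ok=(W[:,0]>.35)&(W[:,0]<.7)&(W[:,1]>.08)&(W[:,1]<.36)&(W[:,2]>.003)&(W[:,2]<.2)
    W=W[ok];I=I[ok].astype(int)
    k=W[(W[:,2]>.15)&(W[:,2]<.17)]
    r=cv2.minAreaRect((k[:,:2]*1000).astype(np.float32));print(n,"keeper",len(k),np.round(r[0]),np.round(r[1]),r[2],np.round(cv2.boxPoints(r)).tolist())
    k=W[(W[:,2]>.004)&(W[:,2]<.013)]
    r=cv2.minAreaRect((k[:,:2]*1000).astype(np.float32));print("foot",len(k),np.round(r[0]),np.round(r[1]),r[2],np.round(cv2.boxPoints(r)).tolist())
    for a,b in((.015,.024),(.07,.09),(.095,.104),(.104,.112),(.12,.146),(.135,.144)):
        k=W[(W[:,2]>a)&(W[:,2]<b)]
        if len(k)>8:
            r=cv2.minAreaRect((k[:,:2]*1000).astype(np.float32));print(a,len(k),np.round(r[0]),np.round(r[1]),round(r[2],1), np.round(k[:,:2].min(0),3),np.round(k[:,:2].max(0),3))
    W=cloud(c).reshape(-1,3)
    k=W[(W[:,0]>.38)&(W[:,0]<.62)&(W[:,1]>-.3)&(W[:,1]<-.08)&(W[:,2]>.010)&(W[:,2]<.02)]
    print("saucer",cv2.minEnclosingCircle((k[:,:2]*1000).astype(np.float32)))
c=cv2.imread("pics/a.png")[160:290,70:170];s=cv2.imread("pics/b.png")[165:325,300:425]
c=cv2.resize(c,(420,546),interpolation=3);s=cv2.resize(s,(380,486),interpolation=3)
o=np.zeros((546,800,3),np.uint8);o[:,:420]=c;o[:486,420:]=s;cv2.imwrite("pics/c.png",o)
E
```

```text
top keeper 1001 [487. 233.] [ 21. 156.] 88.94339752197266 [[409.0, 224.0], [565.0, 221.0], [565.0, 242.0], [409.0, 245.0]]
foot 1911 [522. 224.] [277. 341.] 88.58145141601562 [[349.0, 90.0], [689.0, 81.0], [696.0, 359.0], [356.0, 367.0]]
0.015 406 [497. 233.] [ 72. 142.] 82.4 [0.424 0.195] [0.569 0.267]
0.07 679 [498. 239.] [ 72. 125.] 82.2 [0.433 0.205] [0.56  0.282]
0.095 94 [501. 230.] [ 47. 108.] 66.3 [0.448 0.22 ] [0.56  0.266]
0.104 183 [502. 230.] [ 43. 106.] 66.5 [0.45  0.223] [0.56  0.265]
0.12 105 [488. 241.] [ 31. 152.] 86.5 [0.411 0.222] [0.563 0.259]
0.135 63 [505. 232.] [ 21. 114.] 71.6 [0.451 0.222] [0.562 0.259]
saucer ((509.9474182128906, -185.42466735839844), 74.54786682128906)
scene keeper 718 [489. 238.] [ 21. 159.] 86.39434051513672 [[409.0, 232.0], [568.0, 222.0], [569.0, 243.0], [410.0, 253.0]]
foot 2168 [526. 223.] [274. 338.] 89.33897399902344 [[356.0, 88.0], [694.0, 84.0], [697.0, 358.0], [359.0, 362.0]]
0.015 535 [505. 259.] [ 91. 126.] 31.6 [0.436 0.197] [0.571 0.293]
0.07 745 [498. 242.] [ 69. 131.] 72.9 [0.438 0.206] [0.564 0.284]
0.095 180 [507. 236.] [ 43. 109.] 70.2 [0.459 0.222] [0.564 0.269]
0.104 216 [508. 237.] [ 37. 108.] 71.6 [0.459 0.226] [0.564 0.266]
0.12 365 [509. 240.] [ 24. 117.] 79.1 [0.452 0.226] [0.568 0.262]
0.135 152 [509. 242.] [ 19. 116.] 79.7 [0.452 0.228] [0.566 0.261]
saucer ((512.1587524414062, -185.45933532714844), 75.99832153320312)
```

View pics/c.png

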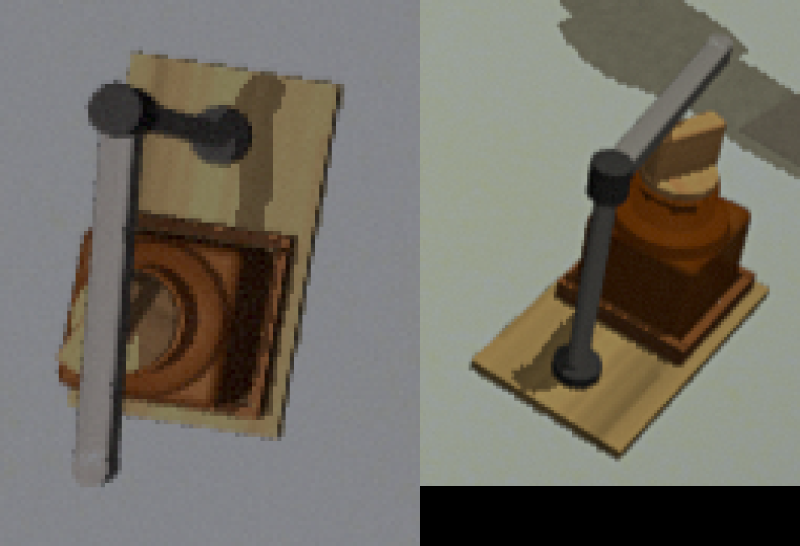

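The keeper runs from the post top at about (0.556, 0.232) towards (0.41, 0.24). The holder yaw is about -10°, which puts the jar axis near (0.472, 0.246). The saucer centre is about (0.511, -0.186). Next I move beside the keeper with the fingers shut.

Emit:
jog_arm([
  [-0.03,-0.023,0,0,0,-0.1,1],
  [-0.06,-0.046,0,0,0,-0.2,1],
  [-0.09,-0.069,0,0,0,-0.3,1],
  [-0.12,-0.092,0,0,0,-0.4128,1],
  [-0.15,-0.115,0,0,0,-0.4128,1],
  [-0.18,-0.138,0,0,0,-0.4128,1],
  [-0.21,-0.161,0,0,0,-0.4128,1],
  [-0.24,-0.185,0,0,0,-0.4128,1],
  [-0.27,-0.207,0,0,0,-0.4128,1],
  [-0.296,-0.228,0,0,0,-0.4128,1],
  [-0.296,-0.228,0,0,0,-0.4128,1],
  [-0.296,-0.228,0,0,0,-0.4128,1],
])

```text
clock: 1.9
position: [0.4517, 0.2886, 0.2316]
orientation: [180.0, 0.0, 179.7]
wrist_force: [-0.4, 0.3, 0.7]
opening: -0.0003
grasp_force: 0.0
```

Emit:
jog_arm([
  [0,0,0.03,0,0,0,1],
  [0,0,0.06,0,0,0,1],
  [0,0,0.083,0,0,0,1],
  [0,0,0.083,0,0,0,1],
  [0,-0.02,0.083,0,0,0,1],
  [0.001,-0.039,0.083,0,0,0,1],
  [0.002,-0.053,0.083,0,0,0,1],
  [0.002,-0.066,0.083,0,0,0,1],
  [-0.001,-0.08,0.083,0,0,0,1],
  [-0.0044,-0.0935,0.083,0,0,0,1],
  [-0.01,-0.106,0.083,0,0,0,1],
  [-0.0174,-0.118,0.083,0,0,0,1],
  [-0.026,-0.129,0.083,0,0,0,1],
  [-0.036,-0.1385,0.083,0,0,0,1],
  [-0.047,-0.147,0.083,0,0,0,1],
  [-0.06,-0.153,0.083,0,0,0,1],
  [-0.077,-0.16,0.083,0,0,0,1],
  [-0.077,-0.16,0.083,0,0,0,1],
  [-0.06,-0.158,0.083,0,0,0,1],
  [-0.04,-0.155,0.083,0,0,0,1],
])

```text
clock: 3.57
position: [0.4911, 0.1357, 0.1485]
orientation: [180.0, 0.1, 179.9]
wrist_force: [-0.3, 0.5, 0.5]
opening: -0.0
grasp_force: 0.0
```

Emit:
jog_arm([
  [0,0,-0.03,0,0,0,0],
  [0,0,-0.06,0,0,0,-1],
  [0,0.03,-0.09,0,0,0,-1],
  [0.01,0.06,-0.12,0,0,0,-1],
  [0.02,0.09,-0.14,0,0,0,-1],
  [0.02,0.11,-0.14,0,0,0,-1],
  [0.02,0.11,-0.14,0,0,0,-1],
])

```text
clock: 4.15
position: [0.469, 0.2522, 0.2905]
orientation: [179.7, 0.2, -179.5]
wrist_force: [0.1, 0.7, -1.3]
opening: 0.0835
grasp_force: 0.0
```

```bash
python3 - <<'E'
from h import *
c=arm.capture("wrist");np.savez("c_w",**c);t=arm.capture("top")
print(np.round(arm.observe()["position"],3))
W=cloud(c)
for n,Wc in(("w",W),("t",cloud(t))):
    for a,b in((.133,.143),(.103,.110),(.15,.17)):
        k=(Wc[...,0]>.38)&(Wc[...,0]<.62)&(Wc[...,1]>.06)&(Wc[...,1]<.32)&(Wc[...,2]>a)&(Wc[...,2]<b)
        k=k.astype(np.uint8);nn,L,st,_=cv2.connectedComponentsWithStats(k)
        for i in range(1,nn):
            if st[i,4]>25:
                q=Wc[L==i];r=cv2.minAreaRect((q[:,:2]*1000).astype(np.float32))
                print(n,a,st[i,4],np.round(r[0]),np.round(r[1]),round(r[2],1),np.round(np.median(q[:,2]),3))
o=np.hstack([c["img"][:, :],cv2.resize(t["img"][150:300,60:180],(288,384-24))[:384] if 0 else cv2.resize(t["img"][150:300,60:180],(288,384))]);cv2.imwrite("pics/d.png",o)
E
```

```text
[0.47  0.246 0.288]
w 0.133 752 [473. 246.] [14. 44.] 57.8 0.138
w 0.103 495 [465. 234.] [16. 41.] 55.4 0.106
w 0.103 277 [479. 260.] [13. 39.] 66.3 0.106
w 0.103 36 [554. 234.] [12.  5.] 89.0 0.107
w 0.15 1092 [550. 117.] [60. 15.] 87.2 0.159
w 0.15 1714 [557. 205.] [80. 22.] 90.0 0.16
t 0.133 153 [473. 242.] [14. 39.] 58.7 0.138
t 0.103 41 [483. 258.] [ 7. 25.] 58.2 0.107
t 0.103 170 [464. 232.] [16. 41.] 58.4 0.106
t 0.15 865 [553. 164.] [157.  20.] 88.2 0.16
```

View pics/d.png

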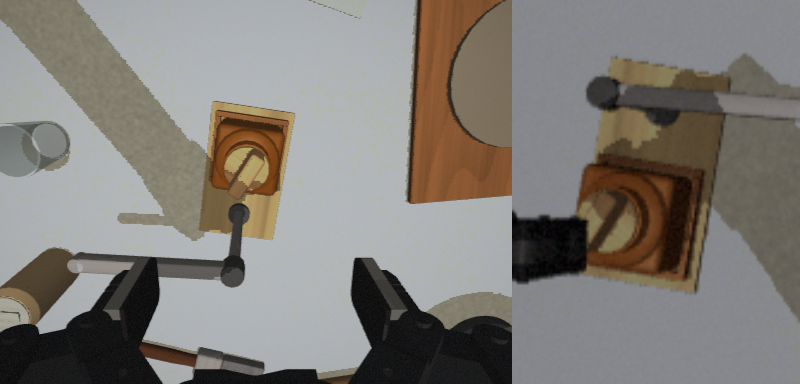

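The view confirms the keeper is aside: its bar runs along -y from the post, a swing of about 1.7 rad. The stopper grip is centred at (0.473, 0.246), at z 0.138 as expected, with its long axis at -32°. I descend and grasp it.

Emit:
jog_arm([
  [-0.003,0,0.01,0,0,0.11,-1],
  [-0.003,0,0.02,0,0,0.22,-1],
  [-0.003,0,0.04,0,0,0.33,-1],
  [-0.003,0,0.06,0,0,0.44,-1],
  [-0.003,0,0.085,0,0,0.562,-1],
  [-0.003,0,0.11,0,0,0.562,-1],
  [-0.003,0,0.135,0,0,0.562,-1],
  [-0.003,0,0.155,0,0,0.562,-1],
  [-0.003,0,0.17,0,0,0.562,-1],
  [-0.003,0,0.177,0,0,0.562,-1],
  [-0.003,0,0.177,0,0,0.562,-1],
  [-0.003,0,0.177,0,0,0.562,0],
  [-0.003,0,0.177,0,0,0.562,1],
  [-0.003,0,0.177,0,0,0.562,1],
  [-0.003,0,0.177,0,0,0.562,1],
  [-0.003,0,0.177,0,0,0.562,1],
  [-0.003,0,0.177,0,0,0.562,1],
  [-0.003,0,0.177,0,0,0.562,1],
  [-0.003,0,0.177,0,0,0.562,1],
  [-0.003,0,0.177,0,0,0.562,1],
], grip_force=70)

```text
clock: 5.92
position: [0.4732, 0.2452, 0.1115]
orientation: [-179.9, -0.0, 147.8]
wrist_force: [-1.3, -2.6, 3.4]
opening: 0.0128
grasp_force: 68.9
```

Emit:
jog_arm([
  [0,0,-0.0001,0,0,0.085,1],
  [0,0,-0.0003,0,0,0.17,1],
  [0,0,-0.0005,0,0,0.255,1],
  [0,0,-0.0007,0,0,0.34,1],
  [0,0,-0.0009,0,0,0.425,1],
  [0,0,-0.0011,0,0,0.34,1],
  [0,0,-0.0013,0,0,0.255,1],
  [0,0,-0.0015,0,0,0.17,1],
  [0,0,-0.0017,0,0,0.085,1],
  [0,0,-0.0019,0,0,0,1],
  [0,0,-0.0021,0,0,-0.085,1],
  [0,0,-0.0023,0,0,-0.17,1],
  [0,0,-0.0025,0,0,-0.255,1],
  [0,0,-0.0027,0,0,-0.34,1],
  [0,0,-0.0029,0,0,-0.425,1],
  [0,0,-0.0031,0,0,-0.34,1],
  [0,0,-0.0033,0,0,-0.255,1],
  [0,0,-0.0035,0,0,-0.17,1],
  [0,0,-0.0037,0,0,-0.085,1],
  [0,0,-0.0038,0,0,0,1],
])

```text
clock: 7.58
position: [0.4728, 0.2453, 0.1142]
orientation: [-179.9, -0.0, 147.6]
wrist_force: [-1.1, -0.7, -2.8]
opening: 0.0128
grasp_force: 68.5
```

```bash
cat > chk.py <<'E'
from h import *
c=arm.capture("scene");W=cloud(c);s=arm.observe()
print(np.round(s["position"],4),np.round(s["wrist_force"],1),np.round(s["ft_torque"],2),round(s["opening"],4))
m=lambda a,b:(W[...,0]>.4)&(W[...,0]<.545)&(W[...,1]>.19)&(W[...,1]<.31)&(W[...,2]>a)&(W[...,2]<b)
# jar shoulder / body top z histogram
h,e=np.histogram(W[m(.06,.15)][:,2],bins=np.arange(.06,.1501,.003));print(dict(zip(np.round(e*1000).astype(int).tolist(),h.tolist())))
E
python3 chk.py
```

```text
[0.4728 0.2453 0.1142] [-0.8 -0.6 -3.2] [-0.29 -0.03 -0.06] 0.0129
{60: 57, 63: 63, 66: 56, 69: 86, 72: 155, 75: 131, 78: 160, 81: 95, 84: 34, 87: 39, 90: 36, 93: 43, 96: 47, 99: 80, 102: 20, 105: 33, 108: 110, 111: 31, 114: 22, 117: 19, 120: 22, 123: 28, 126: 38, 129: 31, 132: 37, 135: 38, 138: 45, 141: 71, 144: 26, 147: 29}
```

Emit:
jog_arm([
  [0,0,-0.0001,0,0,0.085,1],
  [0,0,-0.0003,0,0,0.17,1],
  [0,0,-0.0005,0,0,0.255,1],
  [0,0,-0.0007,0,0,0.34,1],
  [0,0,-0.0009,0,0,0.425,1],
  [0,0,-0.0011,0,0,0.34,1],
  [0,0,-0.0013,0,0,0.255,1],
  [0,0,-0.0015,0,0,0.17,1],
  [0,0,-0.0017,0,0,0.085,1],
  [0,0,-0.0019,0,0,0,1],
  [0,0,-0.0021,0,0,-0.085,1],
  [0,0,-0.0023,0,0,-0.17,1],
  [0,0,-0.0025,0,0,-0.255,1],
  [0,0,-0.0027,0,0,-0.34,1],
  [0,0,-0.0029,0,0,-0.425,1],
  [0,0,-0.0031,0,0,-0.34,1],
  [0,0,-0.0033,0,0,-0.255,1],
  [0,0,-0.0035,0,0,-0.17,1],
  [0,0,-0.0037,0,0,-0.085,1],
  [0,0,-0.0038,0,0,0,1],
])

```text
clock: 9.3
position: [0.4729, 0.2454, 0.1182]
orientation: [-179.9, -0.0, 147.7]
wrist_force: [0.4, -2.1, -2.1]
opening: 0.0131
grasp_force: 68.8
```

Emit:
jog_arm([
  [0,0,-0.0001,0,0,0.085,1],
  [0,0,-0.0003,0,0,0.17,1],
  [0,0,-0.0005,0,0,0.255,1],
  [0,0,-0.0007,0,0,0.34,1],
  [0,0,-0.0009,0,0,0.425,1],
  [0,0,-0.0011,0,0,0.34,1],
  [0,0,-0.0013,0,0,0.255,1],
  [0,0,-0.0015,0,0,0.17,1],
  [0,0,-0.0017,0,0,0.085,1],
  [0,0,-0.0019,0,0,0,1],
  [0,0,-0.0021,0,0,-0.085,1],
  [0,0,-0.0023,0,0,-0.17,1],
  [0,0,-0.0025,0,0,-0.255,1],
  [0,0,-0.0027,0,0,-0.34,1],
  [0,0,-0.0029,0,0,-0.425,1],
  [0,0,-0.0031,0,0,-0.34,1],
  [0,0,-0.0033,0,0,-0.255,1],
  [0,0,-0.0035,0,0,-0.17,1],
  [0,0,-0.0037,0,0,-0.085,1],
  [0,0,-0.0038,0,0,0,1],
])

```text
clock: 10.97
position: [0.4737, 0.2464, 0.1227]
orientation: [179.9, 0.0, 147.7]
wrist_force: [0.5, 0.1, -1.1]
opening: 0.0128
grasp_force: 69.1
```

```bash
python3 chk.py
```

```text
[0.4737 0.2464 0.1227] [-0.8  0.1  0. ] [ 0.04 -0.02 -0.02] 0.0131
{60: 43, 63: 60, 66: 58, 69: 79, 72: 161, 75: 142, 78: 147, 81: 101, 84: 46, 87: 29, 90: 48, 93: 38, 96: 49, 99: 105, 102: 53, 105: 15, 108: 1, 111: 10, 114: 42, 117: 111, 120: 21, 123: 18, 126: 25, 129: 28, 132: 29, 135: 38, 138: 34, 141: 31, 144: 43, 147: 45}
```

Emit:
jog_arm([
  [0,0,-0.0001,0,0,0.085,1],
  [0,0,-0.0003,0,0,0.17,1],
  [0,0,-0.0005,0,0,0.255,1],
  [0,0,-0.0007,0,0,0.34,1],
  [0,0,-0.0009,0,0,0.255,1],
  [0,0,-0.0011,0,0,0.17,1],
  [0,0,-0.0013,0,0,0.085,1],
  [0,0,-0.0015,0,0,0,1],
  [0,0,-0.0017,0,0,-0.085,1],
  [0,0,-0.0019,0,0,-0.17,1],
  [0,0,-0.0021,0,0,-0.255,1],
  [0,0,-0.0023,0,0,-0.17,1],
  [0,0,-0.003,0,0,-0.085,1],
  [0,0,-0.004,0,0,0,1],
  [0,0,-0.006,0,0,0,1],
  [0,0,-0.008,0,0,0,1],
  [0,0,-0.01,0,0,0,1],
])

```text
clock: 12.43
position: [0.4735, 0.2461, 0.1329]
orientation: [180.0, 0.0, 148.0]
wrist_force: [-0.0, -0.2, -0.6]
opening: 0.013
grasp_force: 69.0
```

```bash
python3 chk.py
```

```text
[0.4738 0.2461 0.1333] [-0.3  0.6 -0.2] [-0.01  0.04  0.04] 0.0127
{60: 61, 63: 59, 66: 54, 69: 86, 72: 158, 75: 141, 78: 150, 81: 139, 84: 59, 87: 32, 90: 55, 93: 46, 96: 62, 99: 133, 102: 20, 105: 0, 108: 4, 111: 17, 114: 21, 117: 6, 120: 0, 123: 28, 126: 90, 129: 63, 132: 22, 135: 17, 138: 23, 141: 33, 144: 31, 147: 34}
```

The stopper is free and the jar is still seated, with its rim at about 0.100. I carry the stopper over to the saucer.

Emit:
jog_arm([
  [0,0,-0.02,0,0,0,1],
  [0,0,-0.045,0,0,0,1],
  [0,0,-0.07,0,0,0,1],
  [0,0,-0.095,0,0,0,1],
  [-0.01,-0.013,-0.097,0,0,0,1],
  [-0.03,-0.04,-0.097,0,0,0,1],
  [-0.053,-0.07,-0.097,0,0,0,1],
  [-0.076,-0.1,-0.097,0,0,0,1],
  [-0.099,-0.13,-0.097,0,0,0,1],
  [-0.122,-0.16,-0.097,0,0,0,1],
  [-0.145,-0.19,-0.097,0,0,0,1],
  [-0.168,-0.22,-0.097,0,0,0,1],
  [-0.191,-0.25,-0.097,0,0,0,1],
  [-0.214,-0.28,-0.097,0,0,0,1],
  [-0.235,-0.31,-0.097,0,0,0,1],
  [-0.25,-0.332,-0.097,0,0,0,1],
  [-0.261,-0.346,-0.097,0,0,0,1],
  [-0.261,-0.346,-0.097,0,0,0,1],
  [-0.261,-0.346,-0.097,0,0,0,1],
])

```text
clock: 14.07
position: [0.5097, -0.1869, 0.2296]
orientation: [180.0, -0.0, 147.7]
wrist_force: [0.7, 0.9, -0.8]
opening: 0.0132
grasp_force: 69.0
```

```bash
python3 - <<'E'
from h import *
s=arm.observe();print(np.round(s["position"],4),np.round(s["orientation"],1),round(s["opening"],4))
c=arm.capture("scene");W=cloud(c)
k=(abs(W[...,0]-.51)<.05)&(abs(W[...,1]+.185)<.05)&(W[...,2]>.15)&(W[...,2]<.24)
h,e=np.histogram(W[k][:,2],bins=np.arange(.15,.241,.004));print(dict(zip(np.round(e*1000).astype(int).tolist(),h.tolist())))
cv2.imwrite("pics/e.png",cv2.resize(c["img"][60:380,100:500],(800,640))[:600])
E
```

```text
[ 0.5097 -0.1869  0.2296] [180.   -0.  147.7] 0.0132
{150: 0, 154: 0, 158: 0, 162: 0, 166: 0, 170: 0, 174: 0, 178: 0, 182: 0, 186: 0, 190: 0, 194: 0, 198: 0, 202: 0, 206: 11, 210: 30, 214: 13, 218: 16, 222: 77, 226: 53, 230: 37, 234: 34}
```

View pics/e.png

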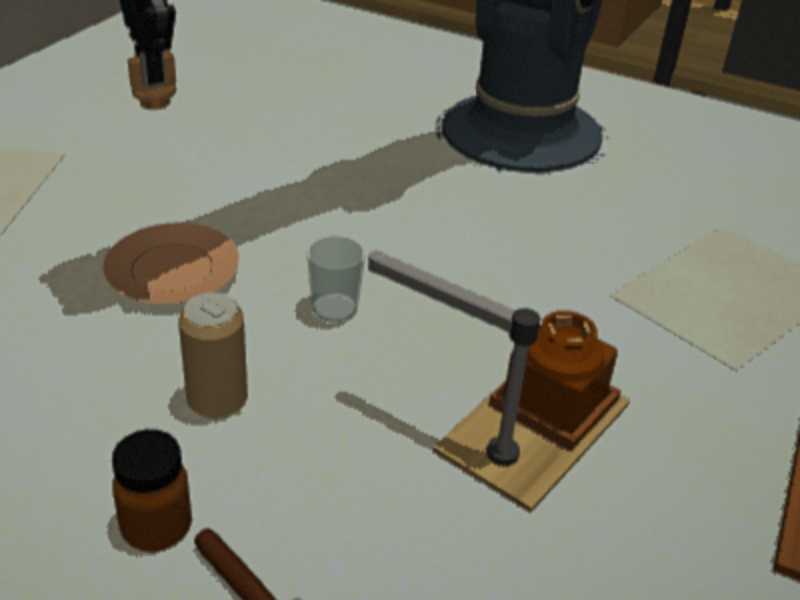

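The stopper hangs upright at about (152,85), above the saucer at (172,262). The jar at (568,370) is seated and the keeper is aside. I lower it.

Emit:
jog_arm([
  [0,0,0.02,0,0,0,1],
  [0,0,0.05,0,0,0,1],
  [0,0,0.08,0,0,0,1],
  [0,0,0.11,0,0,0,1],
  [0,0,0.14,0,0,0,1],
  [0,0,0.165,0,0,0,1],
  [0,0,0.18,0,0,0,1],
  [0,0,0.19,0,0,0,1],
  [0,0,0.195,0,0,0,1],
  [0,0,0.198,0,0,0,1],
  [0,0,0.199,0,0,0,1],
  [0,0,0.2,0,0,0,1],
  [0,0,0.2,0,0,0,1],
  [0,0,0.2,0,0,0,1],
])

```text
clock: 15.28
position: [0.5105, -0.1862, 0.0304]
orientation: [180.0, 0.1, 147.8]
wrist_force: [-0.4, 0.2, -0.7]
opening: 0.0126
grasp_force: 69.0
```

Emit:
jog_arm([
  [0,0,0.0004,0,0,0,1],
  [0,0,0.0008,0,0,0,1],
  [0,0,0.0012,0,0,0,1],
  [0,0,0.0012,0,0,0,1],
])

```text
clock: 15.62
position: [0.5099, -0.1861, 0.0285]
orientation: [180.0, -0.0, 147.8]
wrist_force: [0.8, -0.7, -0.6]
opening: 0.0127
grasp_force: 69.0
```

Emit:
jog_arm([
  [0,0,0.0004,0,0,0,1],
  [0,0,0.0008,0,0,0,1],
  [0,0,0.0008,0,0,0,1],
])

```text
clock: 15.87
position: [0.51, -0.1862, 0.0281]
orientation: [180.0, -0.0, 147.8]
wrist_force: [-0.6, 0.9, 4.8]
opening: 0.0128
grasp_force: 70.0
```

Emit:
jog_arm([
  [0,0,0,0,0,0,1],
  [0,0,0,0,0,0,0.6],
  [0,0,0,0,0,0,0.4],
  [0,0,0,0,0,0,0.2],
  [0,0,0,0,0,0,0],
  [0,0,0,0,0,0,0],
  [0,0,0,0,0,0,0],
  [0,0,-0.01,0,0,0,0],
  [0,0,-0.03,0,0,0,0],
  [0,0,-0.055,0,0,0,0],
  [0,0,-0.085,0,0,0,0],
  [0,0,-0.115,0,0,0,0],
  [0,0,-0.145,0,0,0,0],
  [0,0,-0.175,0,0,0,0],
  [0,0,-0.2,0,0,0,0],
  [0,0,-0.2,0,0,0,0],
], grip_force=20)

```text
clock: 17.2
position: [0.5128, -0.1875, 0.234]
orientation: [179.8, 0.6, 147.8]
wrist_force: [1.2, 0.1, 0.2]
opening: 0.0429
grasp_force: 0.0
```

```bash
python3 - <<'E'
from h import *
print(np.round(arm.observe()["position"],3))
c=arm.capture("scene");w=arm.capture("wrist")
for n,x in(("s",c),("w",w)):
    W=cloud(x)
    for a,b in((.05,.06),(.020,.028),(.0105,.018)):
        k=(abs(W[...,0]-.51)<.09)&(abs(W[...,1]+.186)<.09)&(W[...,2]>a)&(W[...,2]<b);q=W[k]
        if len(q)>10:r=cv2.minAreaRect((q[:,:2]*1000).astype(np.float32));print(n,a,len(q),np.round(r[0]),np.round(r[1]),round(r[2]),round(float(np.median(q[:,2])),4))
cv2.imwrite("pics/f.png",np.hstack([cv2.resize(c["img"][120:340,130:430],(400,293)),cv2.resize(w["img"],(391,293))]))
E
```

```text
[ 0.513 -0.187  0.234]
s 0.05 115 [ 512. -184.] [16. 43.] 61 0.055
s 0.02 122 [ 518. -206.] [38. 90.] 11 0.0243
s 0.0105 1027 [ 511. -186.] [145. 147.] 70 0.0139
w 0.05 667 [ 510. -185.] [14. 44.] 58 0.0542
w 0.02 773 [ 509. -184.] [44. 42.] 58 0.0225
w 0.0105 6788 [ 512. -184.] [148. 148.] 15 0.0132
```

View pics/f.png

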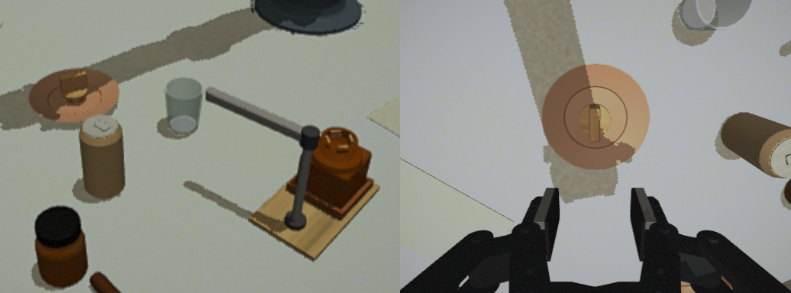

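The stopper stands upright, with its top at 0.055 and within 2 mm of the saucer's centre (wrist view at about (595,120)). The jar is seated, the keeper is aside, and the can and tumbler look unmoved.

```bash
python3 -c "
from rig import arm
print(arm.finish_job())"
```

```text
the job is handed in; nothing more can be done
None
```

I swung the keeper aside (about 1.7 rad), twisted the stopper free with the jar still seated, and stood it upright within about 2 mm of the saucer's centre; the job is handed in at about 17 s, with no verdict returned.

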